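Close the grinding-wheel case on the glass machine's bed

TASK

Three open cases stand on risers on the bed of the glass-grinding machine. Push the heavy lid of the case that holds the brown grinding wheels over and down until it is fully shut, gently and without letting it slam; leave the lids of the cases with the black suction pads and the blue nozzles standing open.

Things in the scene. Friction and masses are not known exactly. Their poses are not given: they have to be found in the camera images.
- wheel_hinge (a point): Middle of the hinge line of the case to close, which holds four brown grinding wheels with steel hubs; on the rear top rim, fixed to the case. z up, y along the hinge, x level, from the hinge across to the front rim, away from the robot within 12 degrees. The grey case, 150 mm along x, 170 along y, 70 high, stands fixed on a white riser of 0 to 110 mm.
- wheel_lid (a joint): Angle in rad of its lid: 0 fully shut, 1.57 upright; starts at 1.15 to 1.5. A bare aluminium plate, about 0.7 kg, 150 mm from hinge to free edge, 170 wide, 10 thick; underside in line with the hinge, outer face (to push) towards the robot and up. Stiff hinge: it stays at any angle; a push near the edge takes 1 to 10 N. Edge faster than 0.27 m/s (1.8 rad/s) in the last 50 mm is a slam.
- pad_lid (a joint): Angle in rad of the lid of the case holding four black suction pads, a case and lid of the same make; measured in the same way, starting between 1.15 and 1.5. To be left open. The three cases stand side by side in any order, centres at least 205 mm apart.
- nozzle_lid (a joint): Angle in rad of the lid of the case holding four blue cone-shaped nozzles, a case and lid of the same make; measured in the same way, starting between 1.15 and 1.5. To be left open.

How it is judged:
By the outcome, as a careful person would: the job done as asked, in the order asked, and still so for the second after the job is handed in, with the robot touching nothing.
It also fails if it takes over 35 s, if anything falls off the work surface, if the arm or the gripper's body presses on something with over 40 N, if the wrist force passes 120 N, or if a joint passes its speed limit or range.

ROBOT

A 7-joint arm with a two-finger parallel gripper is mounted at the origin on the work surface. World frame = base frame: x ahead of the robot, y to its left, z up, the work surface at z = 0. Lengths are in m, angles in rad, forces in N, time in s.
With the tool pointing down it reaches from about 0.425 to 1.025 m from the base axis. Payload 9.4 kg.
Tool frame: the origin (TCP) lies between the finger pads; the fingertips stand 11 mm ahead of it and the grasp point (between the pads) lies 8 mm behind it (robot.tip_extent is the distance from the TCP to the fingertips, in m); z points along the fingers, y is the line along which they close (so a half turn about z gives the same grasp; the last joint's range is limited). The gripper opens to 93 mm and grips with 3 to 60 N. Pads are 15 mm wide; open, the fingers measure 128 mm over their backs; the gripper's body (75 mm by 188 mm) begins 65 mm behind the grasp point.
Start: joints at [1.115, 0.599, -0.003, 1.599, 0.002, 0.943, -0.08], TCP at [0.268, -0.674, 0.204] pointing down, gripper open.
Joint ranges: [-2.57, 2.57], [-0.35, 1.97], [-1.29, 1.29], [0.11, 2.56], [-1.05, 4.19], [0.11, 1.86], [-2.63, 2.63]. Speed limits (rad/s): [2.22, 2.22, 3.01, 3.01, 3.14, 3.14, 3.14].

INTERFACE

Orientations are given as a rotation vector (axis times angle).
In Python, from rig import robot gives the robot as it stands. The module is installed in compiled form; this text tells all that it offers.
- The arm moves only by the shell command python3 -m crank 'ROWS' [OPENING] [FORCE]. ROWS is JSON, a list of rows, each a list of 2 entries, a list of its own where there are three numbers: the shift along the tool's x, y, z in mm, then the turn, a rotation vector about the tool's x, y, z in rad. A call has 1 to 8 rows; each row is the pose to reach, as a shift and turn from the pose commanded when the call began, along the tool's axes at that moment; what a row does not reach only later rows make up. A row lasts 1/8 s, in which the tool goes at most 62.5 mm and 10.7 degrees, less where a joint would pass 70% of its speed; a pose out of reach is approached as far as the arm can. A call with a gripper value outside its range is refused whole. OPENING is the opening, from 0 (shut) to 1 (fully open), set as the call begins (- or left out, the last holds). The fingers move at their own pace and stop on an object; FORCE is the grip in N (left out, the last holds). Time passes only in rows, so rows that repeat a pose let the fingers close. It gives the time, the measured TCP pose, the force, the opening and the grip force at its end, in the units of the state.
- robot.get_obs(): the state, without advancing time (a new reading comes with each control period).
- robot.get_image(name): name is "scene" or "top"; returns a dict with "image" (384x512x3 uint8, red, green, blue), "z_map" (384x512 float32, m along the optical axis (not along the pixel's ray), 0 where there is no reading), "K" (3x3 intrinsics, pixels), "R" (3x3) and "t" (3): a world point X has camera coordinates R X + t. Camera axes: x right, y down, z forward; pixel columns grow to the right and rows downward; lengths in m; the calibration is good to about 2 mm. A picture is of the moment at which its call begins.
- robot.job_done(): hands the job in; it is judged then, once.
Trained networks look in the newest picture that a camera, given by its name, has taken for a name from the list of things; names that differ only in an ending like _2 or _b are one class to them, and where a whole thing is asked for, a point or a joint stands for the part that bears it (a point fixed in the world has none). Each returns a list of dicts, best first, with "score" (0 to 1); they miss things now and then, are a little off and sometimes report something else, mostly with a low value. They report only what shows in the picture. A call takes as long as a camera call.
- robot.find_in(camera, thing): "centre" ([x, y, z] in m, in world coordinates, good to about 4 mm: the middle of the surface that is visible of it).
The state is a dict: "time": time; "joint_pos": joint angles; "qd": joint speeds; "joint_torque": joint torques, N m; "tcp_pos": TCP position; "eef_rot": TCP orientation; "wrist_force": force on the tool from outside, world axes, zero at the start; "torque": the same for the moment, N m; "width": finger opening in m; "gripper_force": force on a finger pad.
Only numpy, scipy, OpenCV 4.12 (cv2) and the standard library are available. Lean on these libraries where they do the work, as an engineer would, in place of code of your own. Each camera call takes 0.05 s, during which the arm holds its last target. There are 200 camera calls.

## Working session

There is one attempt and no reset: what is moved stays moved. The work goes in short steps, Python scripts to look and compute and a shell command to move; the robot and the scene stay as the last step left them, time stands still between calls to the robot, and variables do not carry over. Pictures are saved under pics/ and viewed, at most 10 in all, crops included, and the job is handed in when it is done.

```bash
mkdir -p pics; cat > h.py <<'E'
import numpy as np, cv2
from rig import robot
from scipy.spatial.transform import Rotation as Rn
def cloud(d):
    z=d["z_map"]; v,u=np.indices(z.shape); K=d["K"]
    p=np.stack([(u-K[0,2])/K[0,0]*z,(v-K[1,2])/K[1,1]*z,z],-1)
    w=(p-d["t"])@d["R"]; w[z<=0]=np.nan
    return w
E
python3 - <<'E'
from h import *
ims=[]
for c in("scene","top"):
    d=robot.get_image(c); np.savez(c+".npz",**d); ims.append(d["image"])
    print(c,"cam pos",-d["R"].T@d["t"])
    for t in("wheel_hinge","wheel_lid","pad_lid","nozzle_lid"):
        print(c,t,[(np.round(r["centre"],3).tolist(),round(r["score"],2)) for r in robot.find_in(c,t)[:3]])
cv2.imwrite("pics/a.png",cv2.resize(np.vstack(ims)[:,:,::-1],None,fx=.78,fy=.78) )
for c,i in zip("st",ims): cv2.imwrite(f"pics/{c}.png",cv2.resize(i[:,:,::-1],(800,600)))
o=robot.get_obs(); print(o["time"],o["tcp_pos"],o["eef_rot"],Rn.from_rotvec(o["eef_rot"]).as_matrix().round(3),o["width"],o["wrist_force"])
E
```

```text
scene cam pos [1.01902153 0.54798196 0.70251873]
scene wheel_hinge [([0.516, 0.259, 0.092], 0.69)]
scene wheel_lid [([0.5, 0.262, 0.201], 0.74)]
scene pad_lid [([0.435, -0.232, 0.227], 0.74)]
scene nozzle_lid [([0.5, 0.008, 0.179], 0.71)]
top cam pos [ 0.25908782 -0.01217636  1.15216907]
top wheel_hinge [([0.503, 0.236, 0.135], 0.68)]
top wheel_lid [([0.488, 0.252, 0.196], 0.84)]
top pad_lid [([0.42, -0.247, 0.25], 0.56)]
top nozzle_lid [([0.482, -0.015, 0.177], 0.66)]
0.5 [ 0.26808743 -0.67358467  0.20349016] [-3.08536055e+00 -5.91470691e-01  1.29490009e-04] [[ 0.929  0.37  -0.   ]
 [ 0.37  -0.929  0.   ]
 [-0.    -0.    -1.   ]] 0.0932667829264747 [ 0.1252801  -0.52322548 -0.18371341]
```

View pics/s.png

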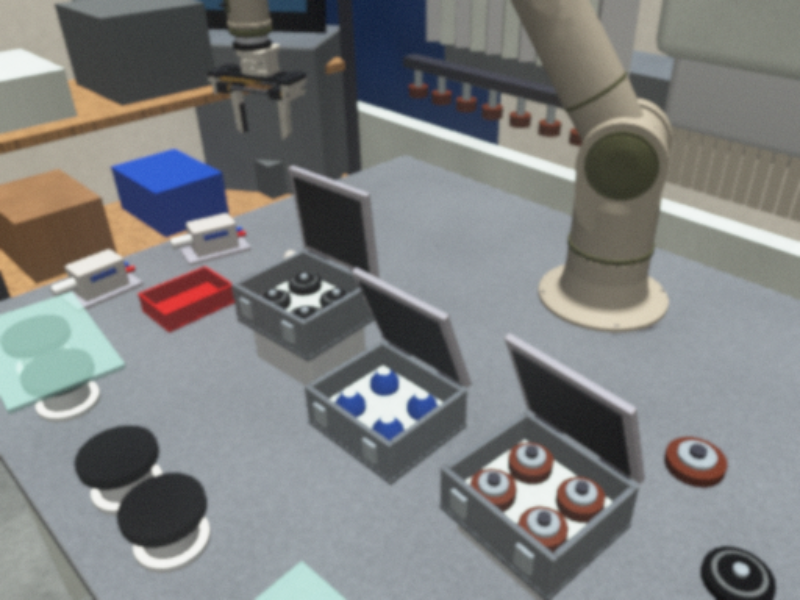

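View pics/t.png

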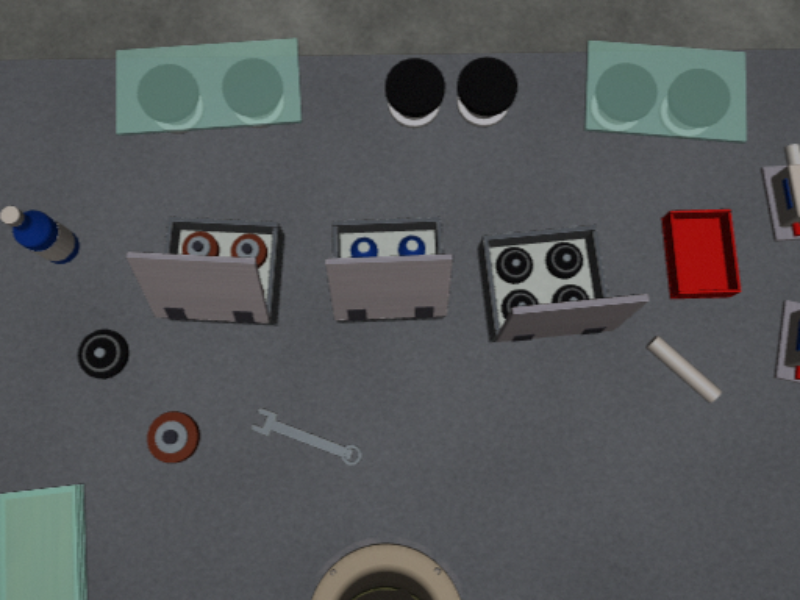

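The wheel case is the leftmost one: in the top view its lid's outer face spans (130,255)–(270,322), and the scene view shows brown wheels in the case at (540,490). Nozzles are in the middle case and pads on the right, which agrees with the networks. Next I fit the lid plane and the rim.

```bash
python3 - <<'E'
from h import *
d=dict(np.load("top.npz")); w=cloud(d)
s=512/800
def lid(poly,name):
    m=np.zeros((384,512),np.uint8); cv2.fillPoly(m,[(np.array(poly)*s).astype(int)],1)
    m=cv2.erode(m,np.ones((3,3)))
    p=w[m>0]; p=p[~np.isnan(p[:,0])]
    for _ in range(4):
        c=p.mean(0); n=np.linalg.svd(p-c,full_matrices=False)[2][2]; e=(p-c)@n; p=p[abs(e)<max(.004,1.5*e.std())]
    n=n*np.sign(n[2]); 
    hd=np.array([-n[0],-n[1],0]);hd/=np.linalg.norm(hd)  # hinge->front
    ang=np.arctan2(np.hypot(*n[:2]),n[2]); up=np.cross(n,np.cross(hd,[0,0,1]));up*=np.sign(up[2]); 
    ydir=np.cross([0,0,1],hd); a=p-c
    print(name,"c",c.round(4),"n",n.round(3),"ang",ang.round(3),"yaw",np.degrees(np.arctan2(hd[1],hd[0])).round(1),"resid",((a@n).std()).round(4))
    U=a@up;Y=a@ydir
    print(" up ext",np.percentile(U,[0,1,99,100]).round(4),"y ext",np.percentile(Y,[0,1,99,100]).round(4))
    for q in(1,99): print("  edge pt",(c+up*np.percentile(U,q)+ydir*np.median([np.percentile(Y,1),np.percentile(Y,99)])).round(4))
lid([(128,252),(260,255),(275,325),(158,322)],"wheel")
lid([(327,253),(453,253),(449,322),(330,322)],"noz")
lid([(498,340),(514,310),(650,293),(606,330)],"pad")
S=cloud(dict(np.load("scene.npz")))
# case rim: points near front of wheel case
for nm,W in(("top",w),("scene",S)):
    m=(W[...,0]>.50)&(W[...,0]<.72)&(W[...,1]>.12)&(W[...,1]<.38)&(W[...,2]>.02)
    z=W[m]; h,e=np.histogram(z[:,2],bins=np.arange(.02,.3,.005)); print(nm,[(round(b,3),int(k)) for b,k in zip(e,h) if k>15], "xmax",np.percentile(z[:,0],99))
E
```

```text
wheel c [0.4816 0.2454 0.1875] n [-0.925  0.059  0.375] ang 1.186 yaw -3.7 resid 0.0012
 up ext [-0.0869 -0.0805  0.0675  0.0702] y ext [-0.081  -0.08    0.0808  0.0842]
  edge pt [0.4514 0.2477 0.1128]
  edge pt [0.5069 0.2442 0.25  ]
noz c [ 0.4826 -0.0131  0.1699] n [-0.937 -0.023  0.35 ] ang 1.213 yaw 1.4 resid 0.0011
 up ext [-0.0886 -0.0802  0.0678  0.0708] y ext [-0.0843 -0.0824  0.0823  0.0851]
  edge pt [ 0.4545 -0.0138  0.0948]
  edge pt [ 0.5063 -0.0126  0.2334]
pad c [ 0.4229 -0.2412  0.2412] n [-0.992 -0.086  0.096] ang 1.475 yaw 5.0 resid 0.001
 up ext [-0.0814 -0.0774  0.0538  0.055 ] y ext [-0.0818 -0.0743  0.0757  0.0772]
  edge pt [ 0.4155 -0.2412  0.1642]
  edge pt [ 0.428  -0.2401  0.2948]
top [(np.float64(0.045), 16), (np.float64(0.055), 19), (np.float64(0.06), 158), (np.float64(0.065), 331), (np.float64(0.07), 90), (np.float64(0.075), 80), (np.float64(0.08), 289), (np.float64(0.085), 247), (np.float64(0.09), 198), (np.float64(0.095), 124), (np.float64(0.1), 212), (np.float64(0.105), 274), (np.float64(0.225), 34), (np.float64(0.23), 67), (np.float64(0.235), 79), (np.float64(0.24), 127), (np.float64(0.245), 350), (np.float64(0.25), 27)] xmax 0.6107395877487539
scene [(np.float64(0.035), 125), (np.float64(0.04), 228), (np.float64(0.045), 165), (np.float64(0.05), 196), (np.float64(0.055), 165), (np.float64(0.06), 229), (np.float64(0.065), 906), (np.float64(0.07), 377), (np.float64(0.075), 403), (np.float64(0.08), 962), (np.float64(0.085), 883), (np.float64(0.09), 791), (np.float64(0.095), 474), (np.float64(0.1), 394), (np.float64(0.105), 713), (np.float64(0.19), 21), (np.float64(0.195), 55), (np.float64(0.2), 78), (np.float64(0.205), 103), (np.float64(0.21), 115), (np.float64(0.215), 116), (np.float64(0.22), 138), (np.float64(0.225), 128), (np.float64(0.23), 208), (np.float64(0.235), 164), (np.float64(0.24), 162), (np.float64(0.245), 471), (np.float64(0.25), 22)] xmax 0.6178534967616037
```

```bash
python3 -m crank '[[[60,-54,-60],[0,0,0.1]],[[391,-354,-236],[0,0,0.44]],[[391,-354,-236],[0,0,0.44]],[[391,-354,-236],[0,0,0.44]],[[391,-354,-236],[0,0,0.44]],[[391,-354,-236],[0,0,0.44]],[[391,-354,-236],[0,0,0.44]],[[391,-354,-236],[0,0,0.44]]]' 0 20
cat >> h.py <<'E'
def plan(*pts):
    o=robot.get_obs(); R=Rn.from_rotvec(o["eef_rot"]); print("t",round(o["time"],2),"tcp",o["tcp_pos"].round(4),"x-yaw",np.degrees(np.arctan2(*R.as_matrix()[1::-1,0])).round(2),"F",np.round(o["wrist_force"],1),"w",round(o["width"],4))
    for p in pts: print(np.round(p,3),"->",((R.inv().apply(np.array(p)-o["tcp_pos"]))*1000).round(1).tolist())
E
python3 -c "
from h import *
plan([.5,-.2,.44],[.46,.1,.44],[.43,.249,.36])"
```

```text
time: 1.5
tcp_pos: [0.4686, -0.2642, 0.4101]
eef_rot: [3.14, -0.096, 0.001]
wrist_force: [0.9, -0.7, -0.2]
width: 0.018
gripper_force: 0.0
t 1.5 tcp [ 0.4686 -0.2642  0.4101] x-yaw -3.51 F [ 0.9 -0.7 -0.2] w 0.018
[ 0.5  -0.2   0.44] -> [27.4, -66.0, -29.9]
[0.46 0.1  0.44] -> [-30.9, -363.0, -30.0]
[0.43  0.249 0.36 ] -> [-70.0, -509.9, 49.9]
```

```bash
python3 -m crank '[[[0,-60,-20],[0,0,0]],[[-6,-120,-30],[0,0,0]],[[-12,-180,-30],[0,0,0]],[[-20,-240,-30],[0,0,0]],[[-27,-300,-30],[0,0,0]],[[-35,-360,-30],[0,0,0]],[[-50,-420,-20],[0,0,0]],[[-65,-475,0],[0,0,0]]]'
python3 -c "
from h import *
H=np.array([.461,.247,.108]);yaw=np.radians(-3.7);X=np.array([np.cos(yaw),np.sin(yaw),0]);r=.122
plan(*[H+X*(r*np.cos(a)-.01*np.sin(a)-.0075-g)+[0,0,r*np.sin(a)+.01*np.cos(a)+.011] for a,g in((1.186,.03),)+tuple((a,0) for a in (1.186,1,.8,.6,.4,.2,.1,0,-.05)) ])"
```

```text
time: 2.5
tcp_pos: [0.432, 0.2143, 0.4095]
eef_rot: [-3.139, 0.096, -0.003]
wrist_force: [0.6, -0.3, -0.5]
width: 0.0005
gripper_force: 0.0
t 2.5 tcp [0.432  0.2143 0.4095] x-yaw -3.5 F [ 0.6 -0.3 -0.5] w 0.0005
[0.46  0.247 0.236] -> [25.6, -34.2, 173.8]
[0.49  0.245 0.236] -> [55.6, -34.1, 173.8]
[0.511 0.244 0.227] -> [76.6, -34.0, 182.6]
[0.531 0.242 0.213] -> [96.9, -33.9, 196.3]
[0.548 0.241 0.196] -> [114.0, -33.8, 213.7]
[0.562 0.24  0.176] -> [127.4, -33.8, 234.1]
[0.571 0.24  0.153] -> [136.5, -33.7, 256.8]
[0.574 0.24  0.141] -> [139.3, -33.7, 268.7]
[0.575 0.24  0.129] -> [140.9, -33.7, 280.9]
[0.576 0.24  0.123] -> [141.2, -33.6, 287.0]
```

```bash
python3 -m crank '[[[0,-30,50],[0,0,0]],[[10,-34,100],[0,0,0]],[[20,-34,145],[0,0,0]],[[25,-34,172],[0,0,0]],[[25,-34,172],[0,0,0]],[[25,-34,172],[0,0,0]]]'
python3 - <<'E'
from h import *
H=np.array([.461,.247,.108]);yaw=np.radians(-3.7);X=np.array([np.cos(yaw),np.sin(yaw),0]);r=.122
plan(*[H+X*(r*np.cos(a)-.01*np.sin(a)-.0075)+[0,0,r*np.sin(a)+.01*np.cos(a)+.011] for a in (1.186,1.1,1,.9,.8,.7,.6,.5,.4,.3,.2,.1,0,-.05) ])
a=robot.get_image("scene")["image"]
cv2.imwrite("pics/b.png",cv2.resize(a[:,:,::-1],(800,600)))
E
```

```text
time: 3.25
tcp_pos: [0.4596, 0.2449, 0.2381]
eef_rot: [-3.139, 0.096, -0.002]
wrist_force: [-0.1, 0.5, 0.1]
width: 0.0003
gripper_force: 0.0
t 3.25 tcp [0.4596 0.2449 0.2381] x-yaw -3.5 F [-0.1  0.5  0.1] w 0.0003
[0.49  0.245 0.236] -> [30.2, -2.1, 2.3]
[0.5   0.244 0.232] -> [40.1, -2.0, 5.8]
[0.511 0.244 0.227] -> [51.2, -2.0, 11.1]
[0.521 0.243 0.221] -> [61.7, -2.0, 17.3]
[0.531 0.242 0.213] -> [71.5, -1.9, 24.6]
[0.54  0.242 0.205] -> [80.6, -1.9, 32.9]
[0.548 0.241 0.196] -> [88.7, -1.9, 42.0]
[0.556 0.241 0.186] -> [95.9, -1.8, 51.9]
[0.562 0.24  0.176] -> [102.1, -1.8, 62.4]
[0.567 0.24  0.165] -> [107.2, -1.8, 73.6]
[0.571 0.24  0.153] -> [111.2, -1.7, 85.1]
[0.574 0.24  0.141] -> [114.0, -1.7, 97.0]
[0.575 0.24  0.129] -> [115.6, -1.7, 109.2]
[0.576 0.24  0.123] -> [116.0, -1.7, 115.3]
```

View pics/b.png

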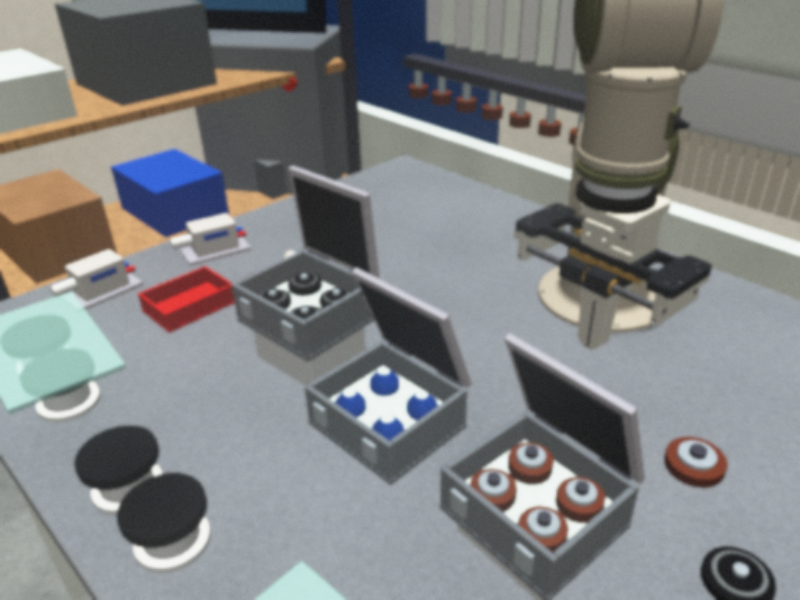

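The picture shows the closed fingers at (597,325), just behind the wheel lid's edge and clear of the neighbouring lids. Starting the push along the arc.

```bash
python3 -m crank '[[[20,-2,2],[0,0,0]],[[30,-2,2],[0,0,0]],[[40,-2,6],[0,0,0]],[[51,-2,11],[0,0,0]],[[62,-2,17],[0,0,0]],[[72,-2,25],[0,0,0]],[[81,-2,33],[0,0,0]],[[89,-2,42],[0,0,0]]]'
python3 - <<'E'
from h import *
H=np.array([.461,.247,.108]);yaw=np.radians(-3.7);X=np.array([np.cos(yaw),np.sin(yaw),0]);r=.122
plan(*[H+X*(r*np.cos(a)-.01*np.sin(a)-.0075)+[0,0,r*np.sin(a)+.01*np.cos(a)+.011] for a in (.6,.5,.4,.3,.2,.1,0,-.05) ])
E
```

```text
time: 4.3
tcp_pos: [0.5491, 0.241, 0.1944]
eef_rot: [-3.14, 0.096, -0.001]
wrist_force: [-0.6, 0.6, 4.2]
width: 0.0002
gripper_force: 1.7
t 4.3 tcp [0.5491 0.241  0.1944] x-yaw -3.51 F [-0.6  0.6  4.2] w 0.0002
[0.548 0.241 0.196] -> [-0.8, -0.3, -1.8]
[0.556 0.241 0.186] -> [6.5, -0.2, 8.1]
[0.562 0.24  0.176] -> [12.7, -0.2, 18.6]
[0.567 0.24  0.165] -> [17.8, -0.2, 29.8]
[0.571 0.24  0.153] -> [21.8, -0.2, 41.3]
[0.574 0.24  0.141] -> [24.6, -0.2, 53.2]
[0.575 0.24  0.129] -> [26.2, -0.2, 65.4]
[0.576 0.24  0.123] -> [26.5, -0.2, 71.5]
```

```bash
python3 -m crank '[[[6,0,8],[0,0,0]],[[11,0,16],[0,0,0]],[[15,0,24],[0,0,0]],[[18,0,32],[0,0,0]],[[21,0,40],[0,0,0]],[[23,0,48],[0,0,0]],[[25,0,55],[0,0,0]],[[26,0,60],[0,0,0]]]'
python3 - <<'E'
from h import *
plan([.5755,.24,.129])
d=robot.get_image("top"); w=cloud(d)
m=(w[...,0]>.47)&(w[...,0]<.64)&(w[...,1]>.29)&(w[...,1]<.32)&(w[...,2]>.09)&(w[...,2]<.17)
p=w[m];c,*_=np.linalg.lstsq(np.c_[p[:,0]-.461,np.ones(len(p))],p[:,2],rcond=None);print("slope,z0",c,len(p))
E
```

```text
time: 5.3
tcp_pos: [0.5743, 0.2394, 0.1344]
eef_rot: [3.14, -0.096, -0.0]
wrist_force: [1.2, 0.6, 3.9]
width: 0.0002
gripper_force: 1.2
t 5.3 tcp [0.5743 0.2394 0.1344] x-yaw -3.51 F [1.2 0.6 3.9] w 0.0002
[0.576 0.24  0.129] -> [1.1, -0.7, 5.4]
slope,z0 [0. 0.] 0
```

```bash
python3 -m crank '[[[0,0,2],[0,0,0]],[[0,0,4],[0,0,0]],[[0,0,5],[0,0,0]],[[0,0,6],[0,0,0]],[[0,0,6],[0,0,0]]]'
```

```text
time: 5.98
tcp_pos: [0.5742, 0.2395, 0.1289]
eef_rot: [-3.14, 0.096, 0.0]
wrist_force: [-0.3, -0.5, 2.1]
width: 0.0004
gripper_force: 0.8
```

```bash
python3 -m crank '[[[0,0,1],[0,0,0]],[[0,0,2],[0,0,0]],[[0,0,2],[0,0,0]],[[0,0,2],[0,0,0]]]'; python3 -m crank '[[[0,0,1],[0,0,0]],[[0,0,2],[0,0,0]],[[0,0,2],[0,0,0]],[[0,0,2],[0,0,0]]]'
```

```text
time: 6.48
tcp_pos: [0.5741, 0.2395, 0.1268]
eef_rot: [3.14, -0.096, -0.001]
wrist_force: [0.8, 0.1, 1.2]
width: 0.0005
gripper_force: 0.7
time: 6.98
tcp_pos: [0.5741, 0.2395, 0.1248]
eef_rot: [3.14, -0.096, -0.001]
wrist_force: [0.6, 1.1, 1.5]
width: 0.0007
gripper_force: 0.7
```

Still no stop; continuing in small steps.

```bash
python3 -m crank '[[[0,0,1],[0,0,0]],[[0,0,2],[0,0,0]],[[0,0,3],[0,0,0]],[[0,0,3],[0,0,0]]]'; python3 -m crank '[[[0,0,1],[0,0,0]],[[0,0,2],[0,0,0]],[[0,0,2],[0,0,0]]]'
python3 - <<'E'
from h import *
a=robot.get_image("scene"); cv2.imwrite("pics/c.png",cv2.resize(a["image"][150:,220:][:,:,::-1],None,fx=2.4,fy=2.4))
w=cloud(a)
p=w.reshape(-1,3); p=p[(p[:,0]>.46)&(p[:,0]<.63)&(p[:,2]>.09)&(p[:,2]<.2)]
p=p[((p[:,1]>.29)&(p[:,1]<.325))]
for lo in np.arange(.46,.63,.02):
    q=p[(p[:,0]>=lo)&(p[:,0]<lo+.02),2]
    if len(q)>3: print(round(lo+.01,3),len(q),np.percentile(q,[10,50,90]).round(4))
E
```

```text
time: 7.48
tcp_pos: [0.5742, 0.2394, 0.1218]
eef_rot: [3.14, -0.096, -0.0]
wrist_force: [0.4, 0.8, 1.2]
width: 0.0006
gripper_force: 0.7
time: 7.85
tcp_pos: [0.5741, 0.2395, 0.1198]
eef_rot: [3.14, -0.096, -0.0]
wrist_force: [0.8, 1.4, 1.1]
width: 0.0006
gripper_force: 0.7
0.47 122 [0.1174 0.1192 0.1208]
0.49 156 [0.1198 0.1213 0.1228]
0.51 164 [0.122  0.1235 0.1252]
0.53 175 [0.1247 0.1263 0.1278]
0.55 193 [0.1259 0.129  0.1306]
0.57 220 [0.1074 0.1318 0.1334]
0.59 242 [0.1066 0.1345 0.1362]
0.61 468 [0.0937 0.1072 0.1372]
```

View pics/c.png

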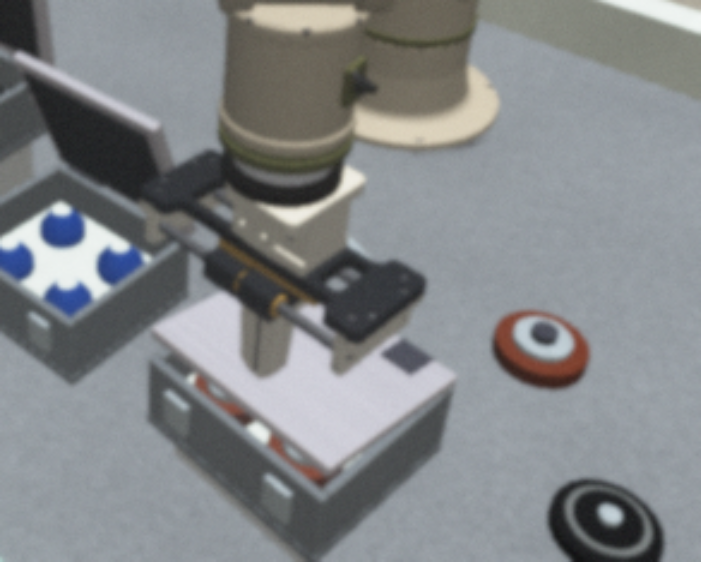

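```bash
python3 - <<'E'
from h import *
print(robot.tip_extent); o=robot.get_obs(); print(o["tcp_pos"],o["wrist_force"],o["torque"],o["joint_torque"].round(2),o["qd"].round(4))
a=robot.get_image("scene"); w=cloud(a)
for P in([.5815,.24,.1088],[.5815,.24,.1325],[.5815,.24,.15],[.62,.24,.133]):
    c=a["R"]@P+a["t"]; u=a["K"]@c; u=u[:2]/u[2]; print(P,((u-[220,150])*2.4).round(0))
# finger points
p=w.reshape(-1,3); m=(abs(p[:,0]-.574)<.03)&(abs(p[:,1]-.24)<.035)&(p[:,2]>.1)&(p[:,2]<.2)
p=p[m]
for lo in np.arange(.1,.2,.006):
    q=p[(p[:,2]>=lo)&(p[:,2]<lo+.006)]
    if len(q)>3: print(round(lo+.003,3),len(q),q.min(0).round(3),q.max(0).round(3))
E
```

```text
0.011
[0.57405489 0.23945416 0.11978769] [1.65901663 0.41281176 0.72723774] [ 0.08879039 -0.22512857  0.01894117] [ -0.14 -68.03  -3.69 -18.24  -0.07   0.16  -0.  ] [-0.0019 -0.0008 -0.0003 -0.0003 -0.0009  0.0011  0.0002]
[0.5815, 0.24, 0.1088] [254. 399.]
[0.5815, 0.24, 0.1325] [256. 376.]
[0.5815, 0.24, 0.15] [258. 359.]
[0.62, 0.24, 0.133] [221. 406.]
0.103 10 [0.6   0.212 0.103] [0.604 0.252 0.106]
0.109 13 [0.601 0.207 0.106] [0.604 0.248 0.109]
0.127 58 [0.544 0.242 0.126] [0.561 0.275 0.13 ]
0.133 467 [0.545 0.205 0.13 ] [0.603 0.275 0.136]
0.139 197 [0.581 0.206 0.136] [0.604 0.274 0.142]
0.145 43 [0.568 0.224 0.142] [0.584 0.254 0.148]
0.151 51 [0.568 0.223 0.148] [0.584 0.254 0.154]
0.157 55 [0.566 0.222 0.154] [0.584 0.255 0.16 ]
0.163 50 [0.566 0.221 0.16 ] [0.584 0.254 0.166]
0.169 57 [0.566 0.224 0.166] [0.584 0.255 0.172]
0.175 52 [0.568 0.224 0.172] [0.585 0.255 0.178]
0.181 62 [0.567 0.223 0.178] [0.584 0.256 0.184]
0.187 49 [0.57  0.222 0.184] [0.585 0.256 0.19 ]
0.193 27 [0.572 0.226 0.19 ] [0.584 0.257 0.196]
0.199 7 [0.58  0.252 0.196] [0.584 0.256 0.199]
```

The lid sits at about 0.13 rad, but the fingertips are commanded below its top face with almost no force, so contact has failed somehow. I'll back off upwards and check.

```bash
python3 -m crank '[[[0,0,-4],[0,0,0]],[[0,0,-8],[0,0,0]],[[0,0,-14],[0,0,0]]]';  python3 -m crank '[[[0,0,-8],[0,0,0]],[[0,0,-18],[0,0,0]],[[0,0,-30],[0,0,0]],[[0,0,-30],[0,0,0]]]'
python3 - <<'E'
from h import *
a=robot.get_image("scene"); cv2.imwrite("pics/d.png",cv2.resize(a["image"][150:,220:][:,:,::-1],None,fx=2.4,fy=2.4))
w=cloud(a)
p=w.reshape(-1,3); p=p[(p[:,0]>.46)&(p[:,0]<.63)&(p[:,2]>.09)&(p[:,2]<.2)]
for y0,y1 in((.17,.2),(.29,.325)):
  P=p[((p[:,1]>y0)&(p[:,1]<y1))]
  for lo in np.arange(.46,.63,.02):
    q=P[(P[:,0]>=lo)&(P[:,0]<lo+.02),2]
    if len(q)>3: print(round(lo+.01,3),len(q),np.percentile(q,[10,50,90]).round(4))
p=w.reshape(-1,3); m=(abs(p[:,0]-.578)<.008)&(abs(p[:,1]-.24)<.015)&(p[:,2]>.136)&(p[:,2]<.25); print("finger zmin",np.sort(p[m][:,2])[:8].round(3))
plan()
E
```

```text
time: 8.32
tcp_pos: [0.574, 0.2394, 0.1341]
eef_rot: [3.14, -0.096, -0.001]
wrist_force: [-0.5, -0.3, -0.1]
width: 0.0008
gripper_force: 0.0
time: 8.82
tcp_pos: [0.5749, 0.2398, 0.1653]
eef_rot: [-3.139, 0.096, -0.003]
wrist_force: [-0.3, 0.0, 0.3]
width: 0.0008
gripper_force: 0.0
0.47 24 [0.1185 0.1197 0.1212]
0.51 6 [0.1249 0.1256 0.1268]
0.53 64 [0.1269 0.1281 0.1296]
0.55 114 [0.1291 0.1306 0.1322]
0.57 123 [0.1316 0.1334 0.1347]
0.59 133 [0.1341 0.1358 0.1375]
0.61 218 [0.092  0.1064 0.1373]
0.47 120 [0.1174 0.1191 0.1205]
0.49 157 [0.1198 0.1213 0.1227]
0.51 163 [0.1222 0.1236 0.1251]
0.53 177 [0.1246 0.1265 0.1281]
0.55 192 [0.1263 0.1289 0.1308]
0.57 224 [0.1066 0.1317 0.1333]
0.59 243 [0.1063 0.1343 0.1361]
0.61 474 [0.0929 0.1071 0.1373]
finger zmin [0.136 0.137 0.18  0.18  0.181 0.181 0.181 0.182]
t 8.88 tcp [0.5745 0.2395 0.1646] x-yaw -3.51 F [ 0.4 -0.1 -0.7] w 0.0003
```

View pics/d.png

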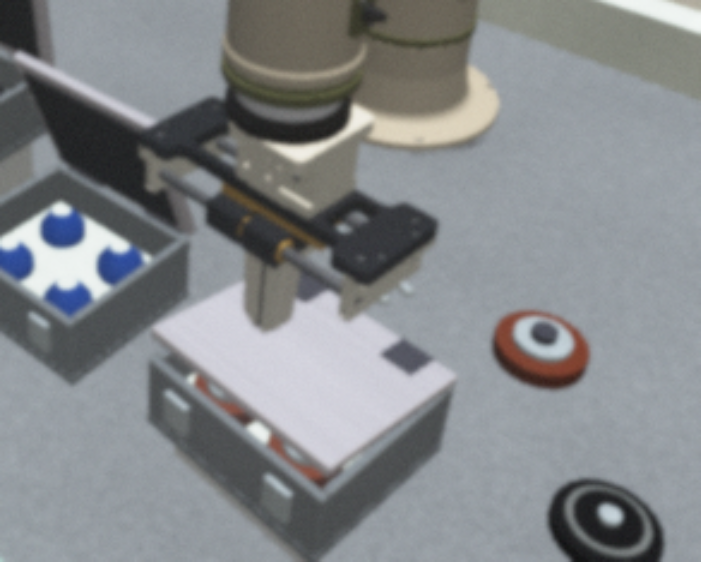

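Measured in the picture, the tip (265,328) is at z ≈ 0.18 while the TCP reads 0.165. The real tips therefore sit about 25 mm higher than assumed. The lid has been following normally and needs about 15 mm more, so I'm continuing down gently.

```bash
python3 -m crank '[[[0,0,15],[0,0,0]],[[0,0,28],[0,0,0]],[[0,0,38],[0,0,0]],[[0,0,43],[0,0,0]],[[0,0,46],[0,0,0]],[[0,0,49],[0,0,0]],[[0,0,52],[0,0,0]],[[0,0,52],[0,0,0]]]';  python3 -m crank '[[[0,0,2],[0,0,0]],[[0,0,4],[0,0,0]],[[0,0,5],[0,0,0]],[[0,0,5],[0,0,0]]]'
```

```text
time: 9.88
tcp_pos: [0.5743, 0.2396, 0.1119]
eef_rot: [-3.14, 0.096, -0.0]
wrist_force: [0.4, -0.8, 0.4]
width: 0.0004
gripper_force: 0.2
time: 10.38
tcp_pos: [0.5741, 0.2396, 0.1068]
eef_rot: [-3.14, 0.096, 0.0]
wrist_force: [0.7, 1.4, 1.4]
width: 0.0004
gripper_force: 0.7
```

```bash
python3 -m crank '[[[0,0,1],[0,0,0]],[[0,0,2],[0,0,0]],[[0,0,2],[0,0,0]]]';  python3 -m crank '[[[0,0,1],[0,0,0]],[[0,0,2],[0,0,0]],[[0,0,2],[0,0,0]]]'
python3 - <<'E'
from h import *
a=robot.get_image("scene")
w=cloud(a)
p=w.reshape(-1,3); p=p[(p[:,0]>.46)&(p[:,0]<.63)&(p[:,2]>.11)&(p[:,2]<.2)]
P=p[((p[:,1]>.29)&(p[:,1]<.325))]
print(np.polyfit(P[:,0]-.461,P[:,2],1))
plan()
E
```

```text
time: 10.75
tcp_pos: [0.5742, 0.2395, 0.1048]
eef_rot: [3.14, -0.096, -0.0]
wrist_force: [1.8, 0.9, 1.0]
width: 0.0006
gripper_force: 0.8
time: 11.12
tcp_pos: [0.5741, 0.2394, 0.1028]
eef_rot: [3.14, -0.096, -0.0]
wrist_force: [1.6, 0.2, 2.6]
width: 0.0003
gripper_force: 0.7
[-0.00776732  0.11777573]
t 11.18 tcp [0.5741 0.2394 0.1028] x-yaw -3.5 F [1.2 0.3 1.7] w 0.0006
```

```bash
python3 -m crank '[[[0,0,1],[0,0,0]],[[0,0,1.5],[0,0,0]],[[0,0,1.5],[0,0,0]]]';  python3 -m crank '[[[0,0,1],[0,0,0]],[[0,0,1.5],[0,0,0]],[[0,0,1.5],[0,0,0]]]'
```

```text
time: 11.55
tcp_pos: [0.5741, 0.2394, 0.1026]
eef_rot: [3.14, -0.096, 0.001]
wrist_force: [-2.5, -2.2, 14.7]
width: 0.0001
gripper_force: 7.2
time: 11.92
tcp_pos: [0.5742, 0.2394, 0.1025]
eef_rot: [3.14, -0.096, 0.002]
wrist_force: [-5.8, -3.3, 28.3]
width: 0.0005
gripper_force: 14.0
```

The lid is on its stop: the force rose to 28 N and the TCP did not move. Retreating straight up and checking.

```bash
python3 -m crank '[[[0,0,-3],[0,0,0]],[[0,0,-20],[0,0,0]],[[0,0,-60],[0,0,0]],[[0,0,-120],[0,0,0]],[[0,0,-180],[0,0,0]],[[0,0,-220],[0,0,0]],[[0,0,-220],[0,0,0]],[[0,0,-220],[0,0,0]]]'
python3 - <<'E'
from h import *
a=robot.get_image("scene"); cv2.imwrite("pics/e.png",cv2.resize(a["image"][:,:,::-1],(800,600)))
w=cloud(a)
p=w.reshape(-1,3); p=p[(p[:,0]>.47)&(p[:,0]<.605)&(p[:,1]>.18)&(p[:,1]<.325)&(p[:,2]>.11)&(p[:,2]<.2)]
print(np.polyfit(p[:,0]-.461,p[:,2],1))
plan()
E
```

```text
time: 12.92
tcp_pos: [0.5737, 0.2391, 0.3196]
eef_rot: [3.14, -0.096, -0.001]
wrist_force: [0.1, -0.9, -0.6]
width: 0.0004
gripper_force: 0.0
[-0.00295813  0.11742305]
t 12.97 tcp [0.5735 0.239  0.3189] x-yaw -3.5 F [ 0.5  0.3 -0. ] w 0.0006
```

View pics/e.png

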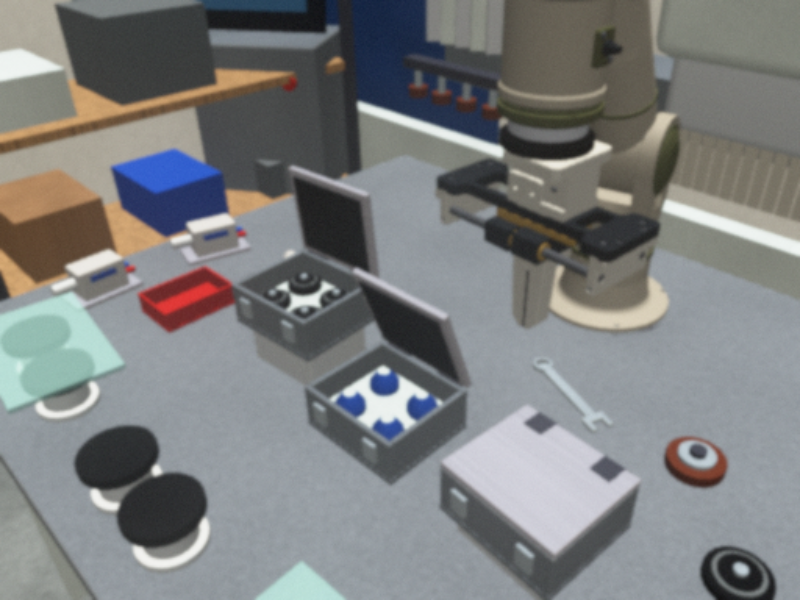

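The wheel case at (540,500) is flush shut, the other two lids at (335,220) and (415,325) stand as before, and the gripper is clear.

```bash
python3 -c "
from rig import robot
print(robot.job_done())"
```

```text
the job is handed in; nothing more can be done
None
```

The wheel case's lid is fully shut, pushed down gently and seated against its stop at about 28 N; the pad and nozzle lids still stand open, the gripper is clear, and I handed the job in at about 13 s (no verdict came back).

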